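# Latch the dry-storage box, then hold the crucible lifted in the tongs

### The arm

A 7-joint arm with a two-finger parallel gripper is mounted at the origin on the work surface. World frame = base frame: x ahead of the robot, y to its left, z up, the work surface at z = 0. Lengths are in m, angles in rad, forces in N, time in s.
With the tool pointing down it reaches from about 0.4 to 0.85 m from the base axis. Payload 10.4 kg.
Tool frame: the origin (TCP) lies between the finger pads; the fingertips stand 11 mm ahead of it and the grasp point (between the pads) lies 8 mm behind it (tip_reach is the distance from the TCP to the fingertips, in m); z points along the fingers, y is the line along which they close (so a half turn about z gives the same grasp; the last joint's range is limited). The gripper opens to 85 mm and grips with 20 to 120 N. Pads are 22 mm wide; open, the fingers measure 114 mm over their backs; the gripper's body (76 mm by 85 mm) begins 54 mm behind the grasp point. The pads swing forward as they close: fully open they stand 13 mm farther back than shut.
Start: joints at [1.094, 0.332, -0.065, 1.46, 0.022, 1.35, -0.088], TCP at [0.274, -0.562, 0.242] pointing down, gripper open.
Joint ranges: [-2.6, 2.6], [-0.5, 2.12], [-1.47, 1.34], [0.16, 2.42], [-1.27, 4.41], [0.06, 2.06], [-2.6, 2.6]. Speed limits (rad/s): [2.22, 2.22, 2.79, 2.79, 3.14, 3.14, 3.14].

### API

Orientations are given as a unit quaternion [x, y, z, w].
In Python, from workcell import * gives the robot as it stands.
- The arm moves only by the shell command python3 -m inch 'ROWS' [OPENING] [FORCE]. ROWS is JSON, a list of rows, each an object with "slide": the shift along the world's x, y, z in m, a list of three; "yaw": the turn about the world's z in rad. A call has 1 to 20 rows; each row is the pose to reach, as a shift and turn from the pose commanded when the call began; what a row does not reach only later rows make up. A row lasts 1/12 s, in which the tool goes at most 41.7 mm and 7.16 degrees, less where a joint would pass 70% of its speed; a pose out of reach is approached as far as the arm can. A call with a gripper value outside its range is refused whole. OPENING is the closure in counts, from 0 (fully open) to 255 (shut), set as the call begins (- or left out, the last holds). The fingers move at their own pace and stop on an object; FORCE is the grip in N (left out, the last holds). Time passes only in rows, so rows that repeat a pose let the fingers close. It gives the time, the measured TCP pose, the force, the opening and the grip force at its end, in the units of the state.
- get_obs(): the state, without advancing time (a new reading comes with each control period).
- camera(name): name is "scene" or "top" or "wrist"; returns a dict with "frame" (384x512x3 uint8, red, green, blue), "fx", "fy", "cx", "cy" (pixels), "extrinsics" (4x4, takes a point from world to camera coordinates). Camera axes: x right, y down, z forward; pixel columns grow to the right and rows downward; lengths in m; the calibration is good to about 2 mm. A picture is of the moment at which its call begins. There is no depth.
- hand_in(): hands the job in; it is judged then, once.
The state is a dict: "clock": time; "joint_pos": joint angles; "joint_velocities": joint speeds; "tau": joint torques, N m; "position": TCP position; "ee_rot": TCP orientation; "ft_force": force on the tool from outside, world axes, zero at the start; "torque": the same for the moment, N m; "grip_width": opening from 0.0 (shut) to 1.0 (fully open); "grasp_force": force on a finger pad.
Only numpy, scipy, OpenCV 4.12 (cv2) and the standard library are available. Lean on these libraries where they do the work, as an engineer would, in place of code of your own. Each camera call takes 0.05 s, during which the arm holds its last target. There are 200 camera calls.

### The job

The lidded crucible has just come out of the dry-storage box: first swing the box's latch fully home into its catch so the box stays dry. Then grip the sprung tongs, close their jaws on the lidded crucible (never touch it with the fingers) and lift it upright about 10 cm clear of its block; finish while still holding it there, still and level, in the tongs. Leave the other things on the bench where they are.

Things in the scene. Friction and masses are not known exactly. Their poses are not given: they have to be found in the camera images.
- drybox: Dry-storage box, fixed: white with grey rim, 204 (x) x 184 x 78 mm high, lid panel top 83 mm above the bench. Origin under its centre; its x axis points from the latch's rim over the lid, away from the robot.
- latch (a joint): Flat steel arm on top of the box, turning about an upright pivot by the rim nearest the robot. 0 rad = fully home: arm along the box's x axis over the lid, in its small steel catch (hard stop). Larger = open: arm turned anticlockwise seen from above, at most 1.5 rad (along the rim). Starts 0.7 to 1.3 rad open. Stays where left; friction about 0.7 N at the knob.
- latch_knob (a point): Middle of the upright round steel knob at the free end of the latch arm: 12 mm diameter, reaching 13 mm above and below this point, 74 mm from the pivot axis. Point 106 mm above the bench; the lid panel is 23 mm below it, the catch (tallest thing near) 13 mm below it.
- latch_pivot (a point): Point on the latch's upright pivot axis, at the height of latch_knob. Its x axis (the box's) is the arm's home direction, z up.
- tongs_rest: Fixed grey rest under the tongs: crossbars 28 mm high, from 12 mm behind to 14 mm in front of the origin (30 mm wide) and 103 to 113 mm in front (90 mm wide), joined by a plate 4 mm high. Origin on the bench below the tongs' hinge block, x along the tongs.
- tongs_grip (a point): Where to grip the steel tongs (160 mm long, 80 g, flat on the rest): midway between the black grip plates (36 mm long, 20 mm high) on the outsides of the two arms, at half height, 35 mm above the bench, 65 mm ahead of the hinge block, at the centre of mass. x to the jaws, y across (closing line), z up. Width over the plates: 53 mm free, 39 mm closed on the crucible. Both arms move equally.
- tongs_jaws (a point): Centre between the V-shaped jaws (28 mm long, 14 mm high), 70 mm ahead of tongs_grip along x, same height. V bottoms 67 mm apart when free, about 58 mm with the grip plates held at 49 mm, 37 mm closed on the crucible. A spring opens the tongs: at the plates 7 N a side when free, 7.5 N at 49 mm, 9 N at 39 mm; so held at 49 mm they are carried open.
- crucible_mid (a point): Middle of the white porcelain crucible with lid (one piece, 25 to 50 g): upright cylinder 32 mm diameter, 30 mm high, point 15 mm above its underside; lid 33 mm diameter, small knob to 39 mm above the underside. Loose on a fixed round white block, 60 mm diameter, 25 mm high (point 40 mm above the bench). A like block carries the open dish; which place is which varies.
- dish_in (a point): Bystander: inner floor of the open white porcelain dish, 52 mm diameter and 16 mm high, standing on the other white block (25 mm high).
- beaker: Bystander: glass beaker, 60 mm diameter, 80 mm high. Origin under its centre.
- sample_pot: Bystander: clear pot with red cap, 44 mm diameter, 55 mm high. Origin under its centre.
- wash_bottle: Bystander: white plastic bottle, 64 mm diameter, 170 mm high. Origin under its centre.
- weight: Bystander: steel knobbed balance weight, 28 mm diameter, 44 mm high. Origin under its centre.
- spatula: Bystander: steel spatula lying on the bench, 170 mm long. Origin under its centre.
- tray: Bystander: shallow glass dish, 90 mm diameter, 14 mm high. Origin under its centre.

How it is judged:
On the way, in this order (a step that is already met when the one before it is completed fails the run):
1. the latch is swung home in its catch (value of joint latch below 0.08 rad), for 0.2 s.
2. the lidded crucible is lifted clear of its block in the jaws of the tongs (height (world z) of crucible_mid above 0.1 m and contact force between tongs and crucible above 0.5 N and contact force between the fingers and tongs above 1 N and contact force between the arm and crucible below 0.2 N and distance between crucible_mid and tongs_jaws below 0.022 m), for 0.2 s.
At the end, for the whole second after the job is handed in: Latch within 0.08 rad of home; crucible middle over 100 mm above the bench, within 22 mm of the jaws' centre, pressed by the tongs over 0.5 N, within 0.3 rad of upright and still (0.03 m/s); the fingers grip the tongs; neither robot nor box touches the crucible (all of step 2 and value of joint latch below 0.08 rad and angle between crucible's own z axis and vertical below 0.3 rad and linear speed of crucible below 0.03 m/s and contact force between drybox and crucible below 0.1 N and contact force between drybox and tongs below 0.1 N and contact force between the fingers and crucible below 0.2 N); the arm keeps its last pose, push and grip.
It fails at once if the crucible is touched by the fingers or the arm (contact force between any of the fingers, the arm and crucible above 0.5 N).
It fails at once if the crucible is tipped over (angle between crucible's own z axis and vertical above 0.6 rad).
It fails at once if a bystander is displaced by over 30 mm (distance of any of dish_in, beaker, sample_pot, wash_bottle, weight, spatula, tray from where it was at the start of the episode above 0.03 m).
It also fails if it takes over 51 s, if anything falls off the work surface, if the arm or the gripper's body presses on something with over 40 N, if the wrist force passes 120 N, or if a joint passes its speed limit or range.

## Working session

There is one attempt and no reset: what is moved stays moved. The work goes in short steps, Python scripts to look and compute and a shell command to move; the robot and the scene stay as the last step left them, time stands still between calls to the robot, and variables do not carry over. Pictures are saved under pics/ and viewed, at most 12 in all, crops included, and the job is handed in when it is done.

```bash
mkdir -p pics; python3 - <<'E'
from workcell import *
import cv2,numpy as np,pickle
o=get_obs();print({k:np.round(v,3) for k,v in o.items()})
d={}
for n in("top","scene"):
    c=camera(n);d[n]=c;cv2.imwrite(f"pics/{n}0.png",cv2.resize(c["frame"][:,:,::-1],(800,600),interpolation=cv2.INTER_CUBIC))
    print(n,c["fx"],c["cx"],c["cy"],np.round(c["extrinsics"],3))
pickle.dump(d,open("c0.pkl","wb"))
E
```

```text
{'clock': np.float64(0.0), 'joint_pos': array([ 1.094,  0.333, -0.065,  1.461,  0.022,  1.35 , -0.088]), 'joint_velocities': array([-0.   , -0.001, -0.001, -0.   , -0.001,  0.   ,  0.   ]), 'tau': array([-1.0000e-03, -6.2546e+01,  4.9000e-02, -3.9162e+01,  1.6000e-02,
        1.0000e-02,  0.0000e+00]), 'position': array([ 0.274, -0.561,  0.242]), 'ee_rot': array([ 0.974,  0.225, -0.   , -0.001]), 'ft_force': array([ 1.264,  1.044, -0.396]), 'torque': array([ 0.017, -0.025,  0.018]), 'grasp_force': np.float64(0.0), 'grip_width': np.float64(0.999)}
top 379.3974124024503 261.66582447925134 189.70111312781034 [[ 0.021 -1.    -0.005  0.057]
 [-0.997 -0.021 -0.08   0.586]
 [ 0.08   0.007 -0.997  1.171]
 [ 0.     0.     0.     1.   ]]
scene 348.3050204038494 251.68680644927318 189.48353927386492 [[ 0.74   0.673 -0.005 -0.488]
 [ 0.405 -0.451 -0.796 -0.13 ]
 [-0.538  0.587 -0.606  1.356]
 [ 0.     0.     0.     1.   ]]
```

View pics/top0.png

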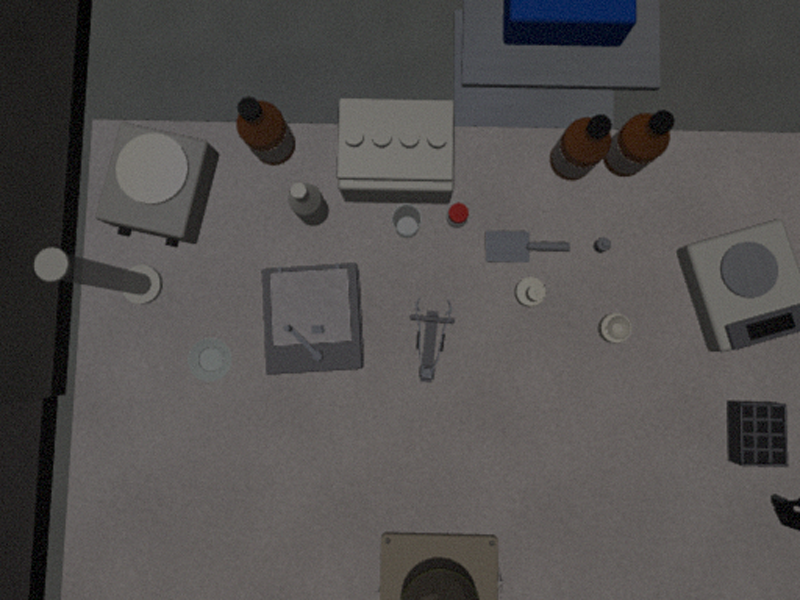

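View pics/scene0.png

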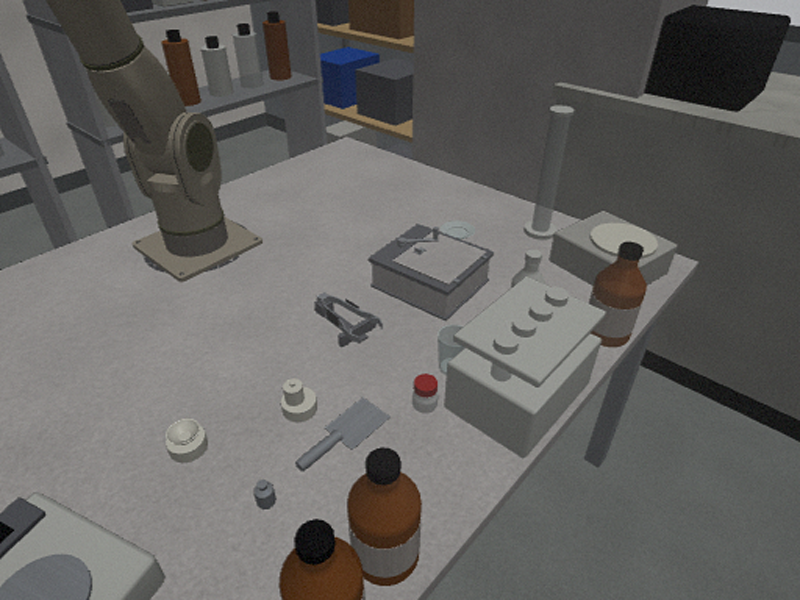

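The top view shows the box with its latch pivot near (317,355) and knob near (289,327), and the tongs from hinge (427,372) to jaws (433,303). The crucible is on its block at (533,291), and the dish is at (616,327). I'll enlarge the key regions next.

```bash
cat > h.py <<'E'
import numpy as np
def ray(c,u,v):
    E=c["extrinsics"];R=E[:3,:3];t=E[:3,3]
    return -R.T@t, R.T@np.array([(u-c["cx"])/c["fx"],(v-c["cy"])/c["fy"],1.])
def onz(c,u,v,z):
    o,d=ray(c,u,v);return o+d*(z-o[2])/d[2]
def tri(c1,p1,c2,p2):
    A=[];b=[]
    for c,p in((c1,p1),(c2,p2)):
        o,d=ray(c,*p);d=d/np.linalg.norm(d);P=np.eye(3)-np.outer(d,d);A.append(P);b.append(P@o)
    x=np.linalg.solve(sum(A),sum(b));return x
def proj(c,p):
    q=c["extrinsics"]@np.r_[p,1];return c["cx"]+c["fx"]*q[0]/q[2],c["cy"]+c["fy"]*q[1]/q[2]
E
python3 - <<'E'
import pickle,cv2,numpy as np
from h import *
d=pickle.load(open("c0.pkl","rb"));t=d["top"]["frame"][:,:,::-1];s=d["scene"]["frame"][:,:,::-1]
def crop(f,x,y,w,h,W,H):return cv2.resize(cv2.convertScaleAbs(f[y:y+h,x:x+w],alpha=1.5),(W,H),interpolation=cv2.INTER_CUBIC)
# top row: top box, top tongs; bottom: top crucible, scene box
im=np.zeros((600,800,3),np.uint8)
im[:300,:400]=crop(t,160,165,80,60,400,300)     # 5x
im[:300,400:]=crop(t,240,185,80,60,400,300)     # 5x
im[300:,:400]=crop(t,320,165,80,60,400,300)
im[300:,400:]=crop(s,230,140,100,75,400,300)    # 4x
cv2.imwrite("pics/crop.png",im)
k=.64;f=lambda u,v,z:np.round(onz(d["top"],u*k,v*k,z),3)
print("piv",f(317,355,.093),"knob",f(289,327,.119),"hinge",f(427,372,.04),"jaw",f(433,303,.04),"cruc",f(535,291,.06),"dish",f(616,327,.04))
E
```

```text
piv [0.464 0.239 0.093] knob [0.515 0.289 0.119] hinge [0.434 0.03  0.04 ] jaw [0.571 0.021 0.04 ] cruc [ 0.597 -0.177  0.06 ] dish [ 0.531 -0.342  0.04 ]
```

View pics/crop.png

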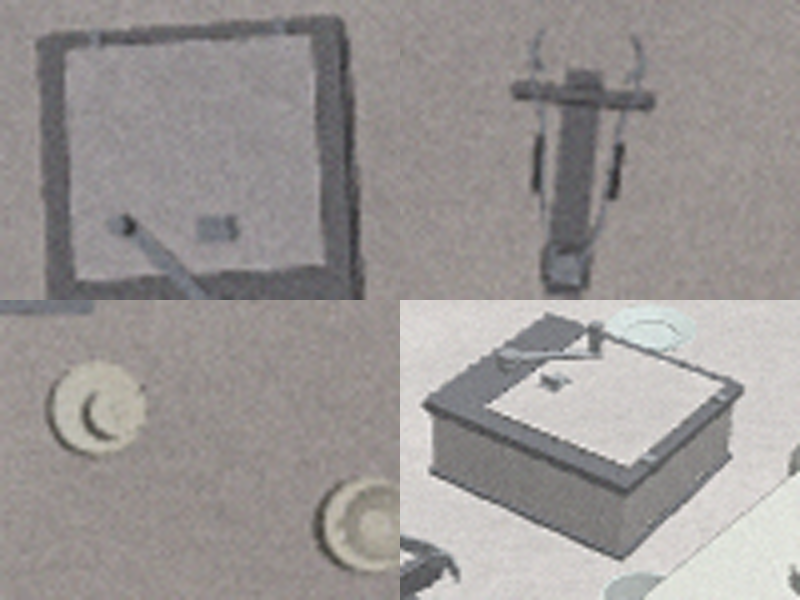

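The crops give these native top pixels:
- Knob top: (184.4,210), with the catch at (203.6,210.6).
- Grip plates: (267.6,217.6) and (283.2,219.2), with the hinge at (273,238.5).
- Block centre: (339.6,186.6), with the lid at about (343.6,187.4).

```bash
python3 - <<'E'
import pickle,cv2,numpy as np
from h import *
d=pickle.load(open("c0.pkl","rb"));t=d["top"];s=d["scene"]
r=lambda x:np.round(x,4)
kn=onz(t,184.4,210,.119);pv=onz(t,202.9,227.2,.095);ca=onz(t,203.6,210.6,.09)
print("knob",r(kn),"piv",r(pv),"catch",r(ca),"len",np.linalg.norm((kn-pv)[:2]),"ang",np.arctan2(*(kn-pv)[1::-1]))
# rim corners
C=[onz(t,160+u/5,165+v/5,.078) for u,v in((40,40),(340,18))]
C+= [onz(t,264*.64,374*.64,.078),onz(t,361*.64,368*.64,.078)]
for c in C:print("rim",r(c))
print("yaw far",np.arctan2(*(C[0]-C[1])[1::-1])-np.pi/2,"left",np.arctan2(*(C[0]-C[2])[1::-1]),"centre",r(sum(C)/4))
L=onz(t,267.6,217.6,.045);R=onz(t,283.2,219.2,.045);H=onz(t,273.2,238.6,.042)
m=(L+R)/2;print("plates",r(L),r(R),"w",np.linalg.norm(L-R),"mid",r(m),"hinge",r(H),"len",np.linalg.norm((m-H)[:2]),"yaw",np.arctan2(*(m-H)[1::-1]),np.arctan2(*(L-R)[1::-1])-np.pi/2)
# white masks of block/crucible
for n,c,(x,y,w,h) in(("top",t,(325,172,30,30)),("scene",s,(175,235,34,38))):
    f=c["frame"][y:y+h,x:x+w].astype(int);b=(f[:,:,0]-f[:,:,2]);g=f.sum(2)
    hs=cv2.cvtColor(c["frame"][y:y+h,x:x+w],cv2.COLOR_RGB2HSV)
    m_=((hs[:,:,0]>18)&(hs[:,:,0]<45)&(hs[:,:,1]>18)).astype(np.uint8)
    m_=cv2.medianBlur(m_,3);q=np.argwhere(m_);print(n,len(q),q.mean(0)[::-1]+(x,y),q.min(0)[::-1]+(x,y),q.max(0)[::-1]+(x,y))
print("block",r(onz(t,339.6,186.6,.02)),"lid",r(onz(t,343.6,187.4,.057)))
k=tri(t,(343.6,187.4),s,(293.5*.64,390*.64));print("cruc tri",r(k))
for z in(.025,.055,.064):
  print(z,r(proj(s,[*onz(t,339.6,186.6,.02)[:2],z])),r(proj(t,[*onz(t,339.6,186.6,.02)[:2],z])))
E
```

```text
knob [0.513  0.2902 0.119 ] piv [0.4643 0.2389 0.095 ] catch [0.5131 0.2393 0.09  ] len 0.07079597778387928 ang 0.8106429161418365
rim [0.6244 0.3526 0.078 ]
rim [0.6416 0.1717 0.078 ]
rim [0.4257 0.3415 0.078 ]
rim [0.4411 0.157  0.078 ]
yaw far 0.09455494814295329 left 0.055605563876226144 centre [0.5332 0.2557 0.078 ]
plates [0.4968 0.0489 0.045 ] [0.4929 0.0008 0.045 ] w 0.04817223727773585 mid [0.4949 0.0248 0.045 ] hinge [0.433  0.0303 0.042 ] len 0.0621667606321553 yaw -0.08859064965197795 -0.08051864552993715
top 152 [341.21710526 185.41447368] [334 178] [348 196]
scene 22 [191.18181818 264.45454545] [183 253] [200 268]
block [ 0.5995 -0.1767  0.02  ] lid [ 0.5938 -0.1816  0.057 ]
cruc tri [ 0.5967 -0.181   0.0477]
0.025 [189.5523 255.2646] [339.9176 186.4599]
0.055 [188.2349 247.3226] [341.8803 185.5942]
0.064 [187.8292 244.8768] [342.4889 185.3257]
```

The numbers fit what was given: latch radius 71 mm (74 expected), 62 mm from hinge to grip (65 expected), and a box yaw of about 0.075. I'll move to the open side of the knob with the fingers shut.

```bash
python3 -m inch '[{"slide":[0.1,0.1,0.0],"yaw":0.1},{"slide":[0.2,0.3,0.0],"yaw":0.2},{"slide":[0.2,0.3,0.0],"yaw":0.35},{"slide":[0.2,0.4,0.0],"yaw":0.35},{"slide":[0.2,0.4,0.0],"yaw":0.35},{"slide":[0.2,0.5,0.0],"yaw":0.35},{"slide":[0.2,0.5,0.0],"yaw":0.35},{"slide":[0.21,0.88,0.0],"yaw":0.35},{"slide":[0.21,0.88,0.0],"yaw":0.35},{"slide":[0.21,0.88,0.0],"yaw":0.35},{"slide":[0.21,0.88,0.0],"yaw":0.35},{"slide":[0.21,0.88,0.0],"yaw":0.35},{"slide":[0.21,0.88,0.0],"yaw":0.35},{"slide":[0.21,0.88,0.0],"yaw":0.35},{"slide":[0.21,0.88,0.0],"yaw":0.35},{"slide":[0.21,0.88,0.0],"yaw":0.35},{"slide":[0.21,0.88,0.0],"yaw":0.35},{"slide":[0.21,0.88,0.0],"yaw":0.35},{"slide":[0.21,0.88,0.0],"yaw":0.35},{"slide":[0.21,0.88,0.0],"yaw":0.35}]' 255 30
```

```text
clock: 1.77
position: [0.4728, 0.234, 0.2423]
ee_rot: [0.921, 0.391, 0.0, 0.0]
ft_force: [1.5, -0.6, 0.5]
grip_width: 0.004
grasp_force: 0.0
```

```bash
python3 -m inch '[{"slide":[0.006,0.04,0.0],"yaw":0.0},{"slide":[0.012,0.08,0.0],"yaw":0.0},{"slide":[0.012,0.083,0.0],"yaw":0.0},{"slide":[0.012,0.083,-0.03],"yaw":0.0},{"slide":[0.012,0.083,-0.06],"yaw":0.0},{"slide":[0.012,0.083,-0.08],"yaw":0.0},{"slide":[0.012,0.083,-0.08],"yaw":0.0},{"slide":[0.012,0.083,-0.08],"yaw":0.0},{"slide":[0.012,0.083,-0.08],"yaw":0.0}]'
python3 - <<'E'
from workcell import *
import cv2,numpy as np
from h import *
c=camera("wrist");f=cv2.convertScaleAbs(c["frame"][:,:,::-1],alpha=1.4)
p=get_obs()["position"];print(p)
for n,q in(("knob",[.513,.290,.119]),("piv",[.463,.238,.1]),("home",[.537,.243,.119]),("tipnow",p-[0,0,.011])):print(n,np.round(proj(c,q)))
cv2.imwrite("pics/w1.png",f)
E
```

```text
clock: 2.52
position: [0.4853, 0.3157, 0.1638]
ee_rot: [0.92, 0.391, 0.001, -0.0]
ft_force: [0.6, 0.1, 0.3]
grip_width: 0.006
grasp_force: 0.0
[0.48552602 0.31581283 0.16409672]
knob [315. 221.]
piv [305. 290.]
home [383. 243.]
tipnow [261. 246.]
```

View pics/w1.png

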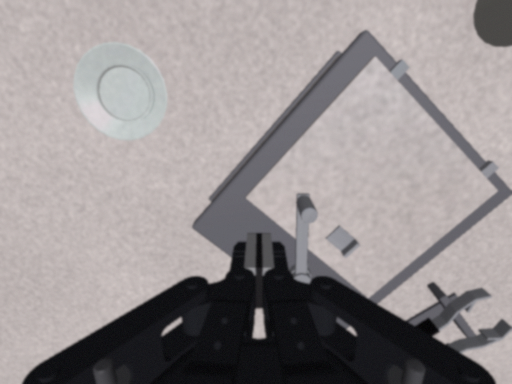

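The wrist view shows the shut fingertips at (260,245), the knob's top face at about (308,213), the pivot at about (302,278), and the catch at (342,241).

```bash
python3 - <<'E'
from workcell import *
import numpy as np
from h import *
c=camera("wrist")
k=onz(c,308,213,.119);p=onz(c,302,280,.098);a=onz(c,342,241,.092)
print(k,p,a,np.linalg.norm((k-p)[:2]),np.arctan2(*(k-p)[1::-1]))
print(np.round(c["extrinsics"],2), [np.round(proj(c,[.513,.290,z])) for z in(.093,.119)])
E
```

```text
[0.51371737 0.29774594 0.119     ] [0.46714231 0.24595954 0.098     ] [0.51347964 0.24769448 0.092     ] 0.06964960512561331 0.8383302231069332
[[ 0.72 -0.69  0.   -0.13]
 [-0.66 -0.68  0.31  0.52]
 [-0.22 -0.23 -0.95  0.48]
 [ 0.    0.    0.    1.  ]] [array([308., 207.]), array([314., 221.])]
```

```bash
python3 -m inch '[{"slide":[0,0,-0.02],"yaw":0},{"slide":[0,0,-0.04],"yaw":0},{"slide":[0,0,-0.052],"yaw":0},{"slide":[0,0,-0.052],"yaw":0},{"slide":[0.01,-0.008,-0.052],"yaw":0},{"slide":[0.018,-0.016,-0.052],"yaw":-0.05},{"slide":[0.024,-0.024,-0.052],"yaw":-0.12},{"slide":[0.030,-0.032,-0.052],"yaw":-0.2},{"slide":[0.034,-0.038,-0.052],"yaw":-0.3},{"slide":[0.034,-0.038,-0.052],"yaw":-0.3}]'
python3 - <<'E'
from workcell import *
import cv2,numpy as np
c=camera("top");f=cv2.convertScaleAbs(c["frame"][:,:,::-1],alpha=1.5)[150:250,150:280]
w=cv2.convertScaleAbs(camera("wrist")["frame"][:,:,::-1],alpha=1.4)[130:330,180:440]
cv2.imwrite("pics/l1.png",np.hstack([cv2.resize(f,(400,308)),cv2.resize(w,(400,308))]))
E
```

```text
clock: 3.45
position: [0.5214, 0.2755, 0.112]
ee_rot: [0.969, 0.246, 0.001, 0.0]
ft_force: [0.5, 0.6, 0.0]
grip_width: 0.005
grasp_force: 0.0
```

View pics/l1.png

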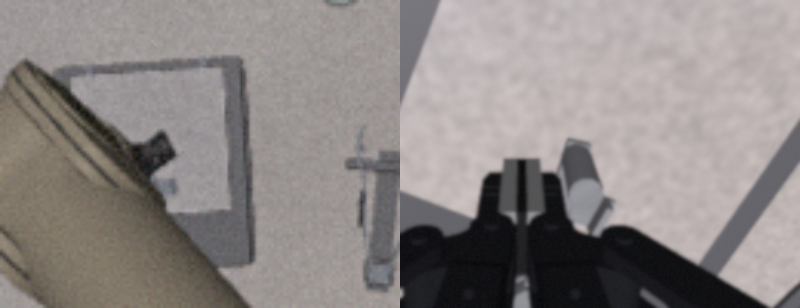

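The finger back is against the knob, which is nearly at the catch. I'll continue the push in small steps and watch the force.

```bash
python3 -m inch '[{"slide":[0.004,-0.003,0],"yaw":-0.08},{"slide":[0.007,-0.006,0],"yaw":-0.15},{"slide":[0.009,-0.009,0],"yaw":-0.22},{"slide":[0.01,-0.012,0],"yaw":-0.3},{"slide":[0.01,-0.012,0],"yaw":-0.3}]'
python3 -m inch '[{"slide":[0.001,-0.003,0],"yaw":0},{"slide":[0.001,-0.003,0],"yaw":0},{"slide":[0.001,-0.003,0],"yaw":0}]'
python3 -m inch '[{"slide":[0.001,-0.003,0],"yaw":0},{"slide":[0.001,-0.003,0],"yaw":0},{"slide":[0.001,-0.003,0],"yaw":0}]'
```

```text
clock: 3.97
position: [0.5292, 0.2655, 0.111]
ee_rot: [0.995, 0.101, 0.0, -0.0]
ft_force: [0.4, -0.1, 0.3]
grip_width: -0.0
grasp_force: 0.0
clock: 4.22
position: [0.5292, 0.2647, 0.111]
ee_rot: [0.994, 0.105, 0.0, -0.001]
ft_force: [-0.8, 6.2, 0.4]
grip_width: -0.004
grasp_force: 3.1
clock: 4.47
position: [0.5293, 0.2642, 0.1111]
ee_rot: [0.994, 0.106, 0.0, -0.003]
ft_force: [-2.9, 13.2, -1.9]
grip_width: -0.002
grasp_force: 6.8
```

Contact is firm at y=0.2645, with the force rising and no travel, so the latch is at its stop. I'll back off, move above the tongs and look again.

```bash
python3 -m inch '[{"slide":[0,0.01,0],"yaw":0},{"slide":[0,0.015,0.02],"yaw":0},{"slide":[0,0.015,0.06],"yaw":0},{"slide":[0,0.015,0.1],"yaw":0},{"slide":[-0.01,-0.02,0.1],"yaw":-0.1},{"slide":[-0.02,-0.06,0.1],"yaw":-0.2},{"slide":[-0.03,-0.1,0.1],"yaw":-0.3},{"slide":[-0.036,-0.14,0.1],"yaw":-0.3},{"slide":[-0.036,-0.18,0.1],"yaw":-0.3},{"slide":[-0.036,-0.22,0.1],"yaw":-0.3},{"slide":[-0.036,-0.23,0.1],"yaw":-0.3},{"slide":[-0.036,-0.23,0.1],"yaw":-0.3},{"slide":[-0.036,-0.23,0.1],"yaw":-0.3}]' 0 40
python3 - <<'E'
from workcell import *
import cv2,numpy as np,pickle
c=camera("top");w=camera("wrist");o=get_obs();pickle.dump((c,w,o),open("c1.pkl","wb"))
f=cv2.convertScaleAbs(c["frame"][:,:,::-1],alpha=1.5)[160:235,160:260]
g=cv2.convertScaleAbs(w["frame"][:,:,::-1],alpha=1.4)
cv2.imwrite("pics/t1.png",np.hstack([cv2.resize(g,(500,375)),cv2.copyMakeBorder(cv2.resize(f,(300,225)),0,150,0,0,0)]))
E
```

```text
clock: 5.55
position: [0.4949, 0.0294, 0.2105]
ee_rot: [0.999, -0.047, 0.0, 0.0]
ft_force: [0.2, 0.7, -0.2]
grip_width: 1.0
grasp_force: 0.0
```

View pics/t1.png

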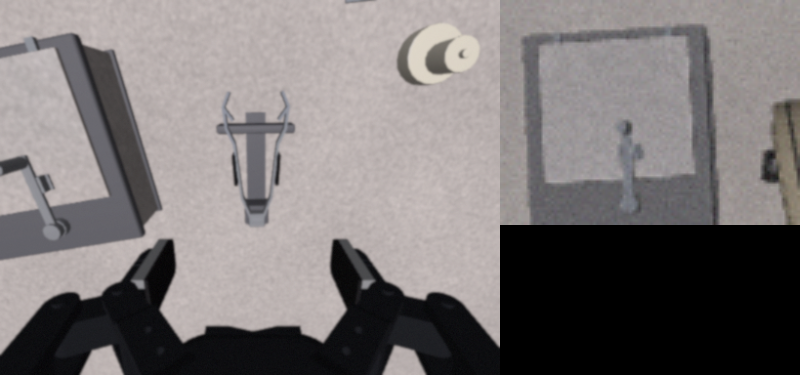

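The tongs lie between the open fingers: hinge (257,218), plates (235,168) and (278,168), jaws near (257,105). The latch arm lies over the catch, and I'll check its angle numerically.

```bash
python3 - <<'E'
import pickle,cv2,numpy as np
from h import *
c,w,o=pickle.load(open("c1.pkl","rb"));k=512/500
A=lambda a,b:round(np.arctan2(*(b-a)[1::-1]),3)
r=lambda x:np.round(x,4)
P=onz(c,203,228.3,.1);K=onz(c,201.5,202.3,.119);print("top",r(P),r(K),A(P,K),np.linalg.norm((P-K)[:2]))
q=lambda u,v,z:onz(w,u*k,v*k,z)
P=q(54,231,.1);a=q(27,165,.098);print("wr",r(P),r(a),A(P,a))
# box edges: right outer rim edge (wrist) and lid near edge
print("box edge", A(q(145,233,.078),q(77,37,.078)), A(q(0,259,.078),q(143,235,.078))+np.pi/2)
f=cv2.cvtColor(c["frame"],cv2.COLOR_RGB2GRAY)
C=[onz(c,160+u/3,160+v/3,.078) for u,v in((24,38),(204,27),(28,190))]
print("top edges",A(C[1],C[0])-np.pi/2, )
L=q(235,168,.045);R=q(278,168,.045);H=q(257,218,.042);m=(L+R)/2
print("tongs",r(L),r(R),r(m),r(H),"w",np.linalg.norm(L-R),"yaw",A(H,m),A(R,L)-np.pi/2,"len",np.linalg.norm((m-H)[:2]))
J=(q(226,103,.04)+q(287,103,.04))/2;print("jaw",r(J),A(H,J))
print("crucible lidknob",r(q(463,53,.064)),"block",r(q(431,54,.022)))
g=cv2.convertScaleAbs(w["frame"][:,:,::-1],alpha=1.4)
a=cv2.resize(g[130:250,0:160],(533,400));b=cv2.resize(g[80:240,200:320],(267,356))
b=cv2.copyMakeBorder(b,0,44,0,0,0);cv2.imwrite("pics/t2.png",np.hstack([a,b]))
E
```

```text
top [0.4612 0.2377 0.1   ] [0.5363 0.2416 0.119 ] 0.051 0.07524895006837955
wr [0.4665 0.2326 0.1   ] [0.5343 0.2373 0.098 ] 0.069
box edge 0.091 0.08979632679489646
top edges 0.08220367320510347
tongs [0.5005 0.0507 0.045 ] [0.496  0.0023 0.045 ] [0.4982 0.0265 0.045 ] [0.4351 0.0314 0.042 ] w 0.04858484213956244 yaw -0.078 -0.09179632679489647 len 0.06331051257593483
jaw [0.568  0.0203 0.04  ] -0.083
crucible lidknob [ 0.5951 -0.1743  0.064 ] block [ 0.6003 -0.1703  0.022 ]
```

View pics/t2.png

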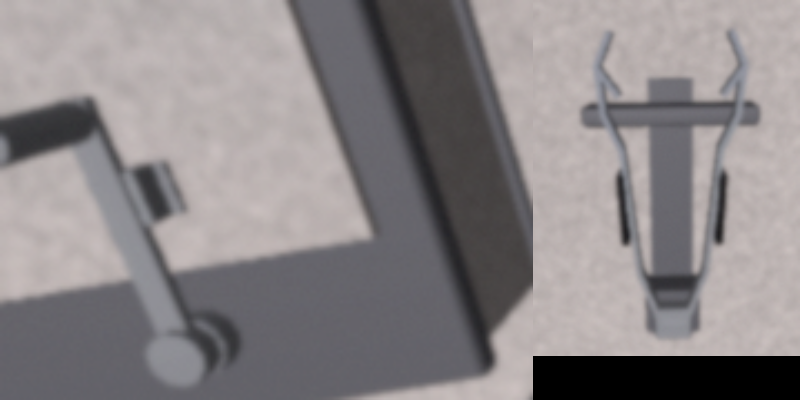

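The latch arm is at 0.05 to 0.07 rad against a box yaw of about 0.085, so it is home. The tongs' grip point is about (0.498, 0.026) with yaw −0.085. I'll descend and grip them at roughly 49 mm.

```bash
python3 -m inch '[{"slide":[0.003,-0.003,-0.03],"yaw":0.01},{"slide":[0.003,-0.003,-0.06],"yaw":0.01},{"slide":[0.003,-0.003,-0.09],"yaw":0.01},{"slide":[0.003,-0.003,-0.12],"yaw":0.01},{"slide":[0.003,-0.003,-0.15],"yaw":0.01},{"slide":[0.003,-0.003,-0.17],"yaw":0.01},{"slide":[0.003,-0.003,-0.18],"yaw":0.01},{"slide":[0.003,-0.003,-0.186],"yaw":0.01},{"slide":[0.003,-0.003,-0.186],"yaw":0.01},{"slide":[0.003,-0.003,-0.186],"yaw":0.01}]'
python3 -m inch '[{"slide":[0,0,0],"yaw":0},{"slide":[0,0,0],"yaw":0},{"slide":[0,0,0],"yaw":0},{"slide":[0,0,0],"yaw":0},{"slide":[0,0,0],"yaw":0},{"slide":[0,0,0],"yaw":0}]' 100 40
```

```text
clock: 6.48
position: [0.4986, 0.0269, 0.0253]
ee_rot: [0.999, -0.043, 0.001, -0.0]
ft_force: [0.6, -0.4, 0.3]
grip_width: 1.001
grasp_force: 0.0
clock: 6.98
position: [0.4989, 0.0262, 0.0257]
ee_rot: [0.999, -0.043, 0.001, 0.0]
ft_force: [-2.0, -0.2, 8.6]
grip_width: 0.61
grasp_force: 9.1
```

```bash
python3 -m inch '[{"slide":[0,0,0.002],"yaw":0},{"slide":[0,0,0.002],"yaw":0},{"slide":[0,0,0.002],"yaw":0},{"slide":[0,0,0.002],"yaw":0}]' 108 40
python3 -m inch '[{"slide":[0,0,0.01],"yaw":0},{"slide":[0,0,0.025],"yaw":0},{"slide":[0,0,0.04],"yaw":0},{"slide":[0,0,0.06],"yaw":0},{"slide":[0,0,0.08],"yaw":0},{"slide":[0,0,0.08],"yaw":0},{"slide":[0,0,0.08],"yaw":0}]'
```

```text
clock: 7.32
position: [0.4978, 0.0262, 0.0263]
ee_rot: [0.999, -0.043, -0.0, 0.0]
ft_force: [0.1, -0.3, 2.4]
grip_width: 0.576
grasp_force: 6.7
clock: 7.9
position: [0.4986, 0.0263, 0.1076]
ee_rot: [0.999, -0.043, 0.001, 0.0]
ft_force: [-0.9, -0.6, -0.5]
grip_width: 0.579
grasp_force: 6.6
```

Grip force is 6.6 N at about 49 mm. I'll carry the tongs beside the crucible and check the relative position with the wrist camera.

```bash
python3 -m inch '[{"slide":[0,-0.03,0],"yaw":0},{"slide":[0,-0.06,0],"yaw":0},{"slide":[0,-0.09,0],"yaw":0},{"slide":[0,-0.12,0],"yaw":0},{"slide":[0,-0.15,0],"yaw":0},{"slide":[0,-0.18,0],"yaw":0},{"slide":[0,-0.19,0],"yaw":0},{"slide":[0,-0.192,0],"yaw":0},{"slide":[0,-0.192,0],"yaw":0},{"slide":[0,-0.192,0],"yaw":0}]'
python3 - <<'E'
from workcell import *
import cv2,numpy as np,pickle
from h import *
w=camera("wrist");s=camera("scene");o=get_obs();pickle.dump((s,w,o),open("c2.pkl","wb"))
g=cv2.convertScaleAbs(w["frame"][:,:,::-1],alpha=1.4)[60:300,120:400]
b=cv2.convertScaleAbs(s["frame"][:,:,::-1],alpha=1.4)[190:290,150:250]
cv2.imwrite("pics/g1.png",np.hstack([cv2.resize(g,(467,400)),cv2.resize(b,(333,400))]))
E
```

```text
clock: 8.73
position: [0.4978, -0.1639, 0.1059]
ee_rot: [0.999, -0.042, -0.0, -0.0]
ft_force: [0.3, 1.1, -1.3]
grip_width: 0.573
grasp_force: 6.6
```

View pics/g1.png

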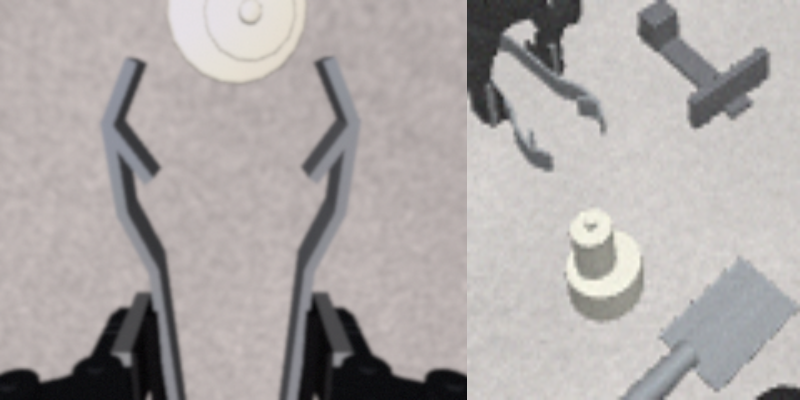

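The wrist view shows the tongs level with V bottoms at (105,122) and (358,122), and the lid knob at (250,10). The scene view shows the lid knob at (590,226).

```bash
python3 - <<'E'
import pickle,numpy as np
from h import *
s,w,o=pickle.load(open("c2.pkl","rb"));r=lambda x:np.round(x,4)
k=1.6679;q=lambda u,v:(120+u/k,60+v/k);sc=lambda u,v:(150+(u-467)/3.33,190+v/4)
print("knob wrist z.064",r(onz(w,*q(250,10),.064)),"tri",r(tri(w,q(250,10),s,sc(590,226))),"scene z",r(onz(s,*sc(590,226),.064)))
p=o["position"]
jw=.0262+.0
for z in(.112,.118,.124):
  a=onz(w,*q(105,122),z);b=onz(w,*q(358,122),z);print(z,"jaw",r((a+b)/2),"sep",np.linalg.norm(a-b),"rel TCP",r((a+b)/2-p))
x,y,_,_=o["ee_rot"];yaw=2*np.arctan2(y,x);print(yaw,"exp jaw",p[:2]+.07*np.array([np.cos(yaw),np.sin(yaw)]))
E
```

```text
knob wrist z.064 [ 0.595 -0.178  0.064] tri [ 0.5959 -0.1781  0.0566] scene z [ 0.6022 -0.1818  0.064 ]
0.112 jaw [ 0.5633 -0.169   0.112 ] sep 0.06757493582627 rel TCP [ 0.0653 -0.0051  0.0058]
0.118 jaw [ 0.564  -0.1691  0.118 ] sep 0.06434138970147942 rel TCP [ 0.066  -0.0052  0.0118]
0.124 jaw [ 0.5647 -0.1691  0.124 ] sep 0.06110784357668884 rel TCP [ 0.0667 -0.0052  0.0178]
-0.08367884796861773 exp jaw [ 0.56780597 -0.16972491]
```

```bash
python3 -m inch '[{"slide":[0.01,-0.002,0],"yaw":0},{"slide":[0.02,-0.004,0],"yaw":0},{"slide":[0.03,-0.006,0],"yaw":0},{"slide":[0.03,-0.007,0],"yaw":0},{"slide":[0.03,-0.007,0],"yaw":0},{"slide":[0.03,-0.007,0],"yaw":0},{"slide":[0.03,-0.007,0],"yaw":0}]'
python3 - <<'E'
from workcell import *
import cv2,numpy as np
from h import *
w=camera("wrist");o=get_obs();print(o["position"])
for n,p in(("knob",(.5955,-.1775,.064)),):print(n,proj(w,p))
g=cv2.convertScaleAbs(w["frame"][:,:,::-1],alpha=1.4)[20:260,100:420]
cv2.imwrite("pics/g2.png",cv2.resize(g,(640,480)))
E
```

```text
clock: 9.42
position: [0.5274, -0.1723, 0.1063]
ee_rot: [0.999, -0.043, -0.0, 0.0]
ft_force: [-0.1, 0.2, -1.6]
grip_width: 0.576
grasp_force: 6.6
[ 0.52741376 -0.17243368  0.10631373]
knob (np.float64(258.56906144626186), np.float64(119.45779042484368))
```

View pics/g2.png

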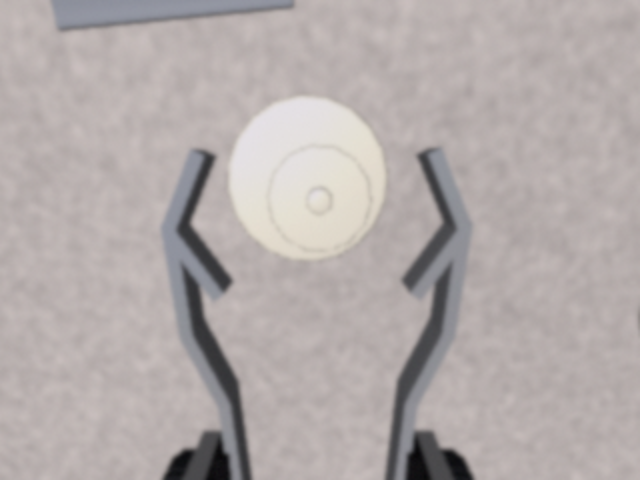

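The lid knob at native (259,120) matches the prediction of (258.6,119.5), and the jaws are centred over the crucible to within about 2 mm. I'll descend straight down.

```bash
python3 -m inch '[{"slide":[0,0,-0.01],"yaw":0},{"slide":[0,0,-0.02],"yaw":0},{"slide":[0,0,-0.03],"yaw":0},{"slide":[0,0,-0.04],"yaw":0},{"slide":[0,0,-0.05],"yaw":0},{"slide":[0,0,-0.06],"yaw":0},{"slide":[0,0,-0.07],"yaw":0},{"slide":[0,0,-0.075],"yaw":0},{"slide":[0,0,-0.075],"yaw":0},{"slide":[0,0,-0.075],"yaw":0}]'
python3 - <<'E'
from workcell import *
import cv2,numpy as np
w=camera("wrist");o=get_obs();print(o["position"])
g=cv2.convertScaleAbs(w["frame"][:,:,::-1],alpha=1.4)[20:260,100:420]
cv2.imwrite("pics/g3.png",cv2.resize(g,(640,480)))
E
```

```text
clock: 10.3
position: [0.5279, -0.1727, 0.0312]
ee_rot: [0.999, -0.043, -0.0, -0.0]
ft_force: [0.0, -0.1, -0.9]
grip_width: 0.577
grasp_force: 6.6
[ 0.52818396 -0.17278192  0.0316195 ]
```

View pics/g3.png

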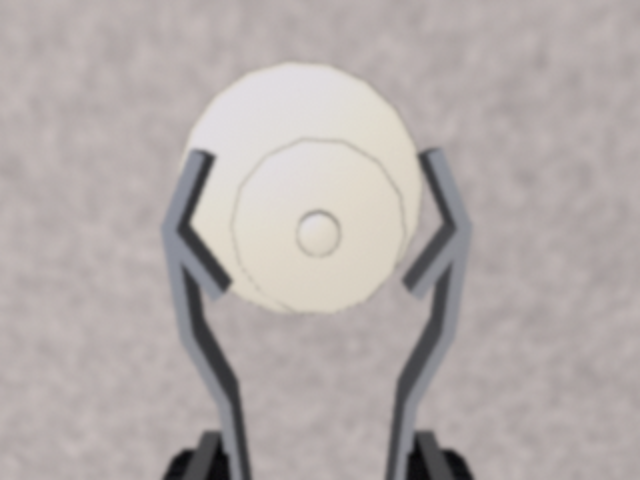

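The lid is centred in the jaws, within about 1 mm. I'll close gradually.

```bash
python3 -m inch '[{"slide":[0,0,0.0],"yaw":0},{"slide":[0,0,0.0],"yaw":0},{"slide":[0,0,0.0],"yaw":0},{"slide":[0,0,0.0],"yaw":0}]' 125 40
python3 -m inch '[{"slide":[0,0,0.0],"yaw":0},{"slide":[0,0,0.0],"yaw":0},{"slide":[0,0,0.0],"yaw":0},{"slide":[0,0,0.0],"yaw":0}]' 138 40
python3 -m inch '[{"slide":[0,0,0.0],"yaw":0},{"slide":[0,0,0.0],"yaw":0},{"slide":[0,0,0.0],"yaw":0},{"slide":[0,0,0.0],"yaw":0},{"slide":[0,0,0.0],"yaw":0},{"slide":[0,0,0.0],"yaw":0}]' 160 40
```

```text
clock: 10.68
position: [0.5281, -0.1728, 0.0317]
ee_rot: [0.999, -0.043, 0.0, 0.0]
ft_force: [0.1, -0.4, -0.7]
grip_width: 0.507
grasp_force: 9.5
clock: 11.02
position: [0.528, -0.1728, 0.0314]
ee_rot: [0.999, -0.043, 0.0, 0.0]
ft_force: [0.0, 0.2, -1.3]
grip_width: 0.462
grasp_force: 15.3
clock: 11.52
position: [0.528, -0.1727, 0.0314]
ee_rot: [0.999, -0.043, 0.0, 0.0]
ft_force: [0.7, 0.7, -0.1]
grip_width: 0.457
grasp_force: 40.2
```

Blocked at 0.457 (39 mm) with 40 N, so the jaws are closed on the crucible. I'll lift slowly by 100 mm.

```bash
python3 -m inch '[{"slide":[0,0,0.003],"yaw":0},{"slide":[0,0,0.008],"yaw":0},{"slide":[0,0,0.014],"yaw":0},{"slide":[0,0,0.022],"yaw":0},{"slide":[0,0,0.03],"yaw":0},{"slide":[0,0,0.04],"yaw":0},{"slide":[0,0,0.05],"yaw":0},{"slide":[0,0,0.06],"yaw":0},{"slide":[0,0,0.07],"yaw":0},{"slide":[0,0,0.08],"yaw":0},{"slide":[0,0,0.088],"yaw":0},{"slide":[0,0,0.094],"yaw":0},{"slide":[0,0,0.098],"yaw":0},{"slide":[0,0,0.1],"yaw":0},{"slide":[0,0,0.1],"yaw":0},{"slide":[0,0,0.1],"yaw":0},{"slide":[0,0,0.1],"yaw":0},{"slide":[0,0,0.1],"yaw":0},{"slide":[0,0,0.1],"yaw":0},{"slide":[0,0,0.1],"yaw":0}]'
python3 - <<'E'
from workcell import *
import cv2,numpy as np
w=camera("wrist");s=camera("scene")
g=cv2.convertScaleAbs(w["frame"][:,:,::-1],alpha=1.4)[20:260,100:420]
b=cv2.convertScaleAbs(s["frame"][:,:,::-1],alpha=1.4)[110:290,130:370]
cv2.imwrite("pics/f1.png",np.hstack([cv2.resize(g,(400,300)),cv2.resize(b,(400,300))]))
E
```

```text
clock: 13.18
position: [0.5278, -0.1727, 0.1311]
ee_rot: [0.999, -0.043, -0.0, -0.0]
ft_force: [-0.4, -0.1, -0.1]
grip_width: 0.453
grasp_force: 40.2
```

View pics/f1.png

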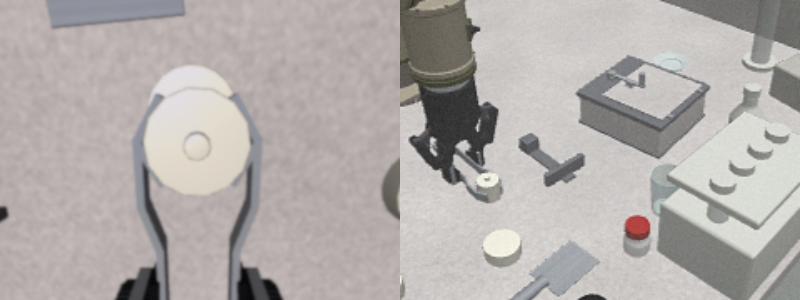

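The crucible hangs upright in the jaws, at (197,145) in the wrist view, clear of its empty block. The latch still lies along the lid.

```bash
python3 -c "
from workcell import *
print(hand_in())"
```

```text
the job is handed in; nothing more can be done
None
```

The latch is swung home, and the job is handed in with the lidded crucible held upright and still in the tongs about 10 cm above its block; no verdict came back.

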